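# Index a copper blank to the third stop and hold it there

### The arm

A 7-joint arm with a two-finger parallel gripper is mounted at the origin on the work surface. World frame = base frame: x ahead of the robot, y to its left, z up, the work surface at z = 0. Lengths are in m, angles in rad, forces in N, time in s.
With the tool pointing down it reaches from about 0.425 to 0.925 m from the base axis. Payload 6.8 kg.
Tool frame: the origin (TCP) lies midway between the tips of the shut fingers; the grasp point (between the pads) lies 19 mm behind it (manip.grip_point_offset is the z of the grasp point in the tool frame, in m); z points along the fingers, x is the direction in which the jaws open and shut, and the axes are right-handed (so a half turn about z gives the same grasp; the last joint's range is limited). The gripper opens to 88 mm and grips with 3 to 60 N. Pads are 20 mm wide; open, the fingers measure 115 mm over their backs; the gripper's body (75 mm by 178 mm) begins 61 mm behind the grasp point.
Start: joints at [1.235, 0.477, 0.022, 1.555, -0.011, 1.109, -0.083], TCP at [0.152, -0.658, 0.223] pointing down, gripper open.
Joint ranges: [-2.96, 2.96], [-0.34, 2.1], [-1.41, 1.46], [0.24, 2.44], [-1.37, 4.51], [0.17, 1.92], [-2.96, 2.96]. Speed limits (rad/s): [2.39, 2.39, 3.14, 3.14, 3.14, 3.14, 3.14].

### API

Orientations are given as a unit quaternion [x, y, z, w].
In Python, from workcell import manip, grab_frame gives the robot as it stands. The module is installed in compiled form; this text tells all that it offers.
- The arm moves only by the shell command python3 -m handwheel 'ROWS' [FORCE]. ROWS is JSON, a list of rows, each an object of numbers: "tx", "ty", "tz": the shift along the tool's x, y, z normalised to -1 to 1, where 1 is 0.5 m; "rx", "ry", "rz": the turn, a rotation vector about the tool's x, y, z normalised to -1 to 1, where 1 is 60 degrees; "fingers": the opening, from 0 (shut) to 1 (fully open). In form: [{"tx": .., "ty": .., "tz": .., "rx": .., "ry": .., "rz": .., "fingers": ..}, ...]. A call has 1 to 10 rows; each row is the pose to reach, as a shift and turn from the pose commanded when the call began, along the tool's axes at that moment; what a row does not reach only later rows make up. A row lasts 1/12 s, in which the tool goes at most 41.7 mm and 7.16 degrees, less where a joint would pass 70% of its speed; a pose out of reach is approached as far as the arm can. A call with a number of a shift or a turn outside -1 to 1 is refused whole. A call with a gripper value outside its range is refused whole. The fingers move at their own pace and stop on an object; FORCE is the grip in N (left out, the last holds). Time passes only in rows, so rows that repeat a pose let the fingers close. It gives the time, the measured TCP pose, the force and the opening at its end, in the units of the state.
- manip.state(): the state, without advancing time (a new reading comes with each control period).
- grab_frame(name): name is "side" or "top" or "wrist"; returns a dict with "image" (400x640x3 uint8, red, green, blue), "vertical_fov" (degrees; the focal length in pixels is half the picture's height over the tangent of half this angle, whatever the lens; pixels are square), "cx", "cy" (the principal point, pixels), "dist" ([k1, k2, p1, p2, k3] as OpenCV has them; the pictures are not rectified), "cam_to_world" (4x4, takes a point from camera to world coordinates). Camera axes: x right, y down, z forward; pixel columns grow to the right and rows downward; lengths in m; the calibration is good to about 2 mm. A picture is of the moment at which its call begins. There is no depth.
- manip.hand_in(): hands the job in, once; it reports no verdict.
The state is a dict: "clock": time; "joint_positions": joint angles; "qd": joint speeds; "effort": joint torques, N m; "eef_pos": TCP position; "tcp_rot": TCP orientation; "wrist_force": force on the tool from outside, world axes, zero at the start; "torque": the same for the moment, N m; "grip_width": finger opening in m.
Only numpy, scipy, OpenCV 4.12 (cv2) and the standard library are available. Lean on these libraries where they do the work, as an engineer would, in place of code of your own. Each camera call takes 0.05 s, during which the arm holds its last target. There are 200 camera calls.

### The job

On the dividing jig a copper cup has been left mouth down over the index knob: lift it off and set it down, still mouth down and without dropping it, wholly on the plywood board. Then turn the sprung index knob clockwise, counting the clicks, to its third stop and no further, and finish with the knob still gripped and held at that third stop: it springs back if let go. Leave the two bowls in the tray and the hammer alone.

Things in the scene. Friction and masses are not known exactly. Their poses are not given: they have to be found in the camera images.
- jig: Dividing jig screwed to the bench. Origin on the knob's axis at bench level; z up, x from the knob towards its work spindle. Steel base plate 250 x 100 x 12 mm (x from -55 to +195 mm); grey housing 96 x 96 mm centred on the knob axis, its flat dial top 50 mm above the bench. A round copper blank, diameter 88 mm, geared to the knob, lies level 140 mm along x, 36 to 46 mm above the bench.
- dial (a point): Centre of the round aluminium dial under the knob, 50 mm above the bench, axes as the jig's. Six black marks near its edge: a wide one towards -x for the knob's rest position, then narrow ones for stops 1 to 5, clockwise seen from above, 22.5 degrees apart. The knob's short bright pointer, at its foot, shows the stop.
- index_knob (a joint): Turn of the black index knob about the jig's vertical axis, rad, clockwise from above positive. It rests at 0, pointer at the wide mark. It clicks every 22.5 degrees: first stop 0.393, second 0.785, third 1.178, fourth 1.571, fifth 1.963; end 2.05. A return spring turns it back to 0 if let go (about 0.06 N m at rest, 0.09 at the third stop); a click adds or takes about 0.05 N m.
- index_knob_grip (a point): On the knob's axis 76 mm above the bench, turning with it: x along the bar, away from the pointer (the jig's x at rest), z up. The bar, 40 mm long and 14 mm thick, stands 58 to 88 mm above the bench on a disc of diameter 38 mm. Grip it from above across the 14 mm (under the cup at first). Resistance rises on leaving each stop, halves past the hump midway to the next.
- cover_cup: Plain straight-sided copper cup standing mouth down over the knob on the jig's dial: outside diameter 60 mm, 50 mm tall, wall 2.5 mm, about 0.14 kg (varies by a third). Origin at the centre of its mouth, that is its underside as it stands; z up towards its closed end.
- board: Plywood board 140 x 140 x 12 mm, fixed flat on the bench to one side of the jig. Origin at the centre of its underside, top 12 mm above, x and y along its edges.
- tray: Shallow steel tray 170 x 110 x 20 mm, fixed on the bench on the other side of the jig from the board; holds the two bowls. Origin at the centre of its underside.
- bowl_a: Round copper bowl, mouth up in the tray, 68 mm across, 42 mm tall, to be left alone. Origin at the centre of its underside.
- bowl_b: A second bowl, like bowl_a, in the tray, to be left alone. Origin at the centre of its underside.
- hammer: Hammer lying on the bench beyond the jig, to be left alone: wooden handle 20 mm thick along its x, steel head 24 x 90 x 24 mm at +90 mm along x, overall 272 mm long. Origin at bench level under the handle, 90 mm from the head's middle.
There are look-alikes about, which are no part of the job. What is shaped like the cover_cup but red is not meant. Several things look just like the board: the one meant starts farthest to the robot's left.

How it is judged:
On the way, in this order (a step that is already met when the one before it is completed fails the run):
1. the cup stands mouth down on the board, let go (x of cover_cup in the frame of board between -0.045 and 0.045 m and y of cover_cup in the frame of board between -0.045 and 0.045 m and z of cover_cup in the frame of board between 0.008 and 0.016 m and angle between cover_cup's own z axis and vertical below 0.1 rad and contact force between the fingers and cover_cup below 0.1 N and linear speed of cover_cup below 0.02 m/s), for 0.2 s.
2. the knob clicks into its first stop (value of joint index_knob above 0.3 rad and contact force between the fingers and index_knob above 1 N).
3. the knob clicks into its second stop (value of joint index_knob above 0.69 rad and contact force between the fingers and index_knob above 1 N).
At the end, for the whole second after the job is handed in: The knob is held still by the fingers (more than 2 N on it) within 0.1 rad of its third stop (1.178 rad), while the cup stands mouth down at rest on the board, its centre at least 25 mm inside every edge (all of step 1 and value of joint index_knob between 1.078 and 1.278 rad and velocity of joint index_knob between -0.08 and 0.08 rad/s and contact force between the fingers and index_knob above 2 N); the arm keeps its last pose, push and grip.
It fails at once if the knob is turned over the hump beyond the third stop (value of joint index_knob above 1.39 rad).
It fails at once if the cup is dropped (falls free faster than 0.5 m/s) (contact force between the fingers and cover_cup below 0.1 N and linear speed of cover_cup above 0.5 m/s).
It fails at once if the bowl a is moved more than 20 mm (distance of bowl_a from where it was at the start of the episode above 0.02 m).
It fails at once if the bowl b is moved more than 20 mm (distance of bowl_b from where it was at the start of the episode above 0.02 m).
It fails at once if the hammer is moved more than 20 mm (distance of hammer from where it was at the start of the episode above 0.02 m).
It also fails if it takes over 58 s, if anything falls off the work surface, if the arm or the gripper's body presses on something with over 40 N, if the wrist force passes 120 N, or if a joint passes its speed limit or range.

## Working session

There is one attempt and no reset: what is moved stays moved. The work goes in short steps, Python scripts to look and compute and a shell command to move; the robot and the scene stay as the last step left them, time stands still between calls to the robot, and variables do not carry over. Pictures are saved under pics/ and viewed, about 8 in all and at most 12, crops included, and the job is handed in when it is done.

```bash
mkdir -p pics
cat > h.py <<'E'
import numpy as np, cv2, pickle
from workcell import manip, grab_frame
from scipy.spatial.transform import Rotation as R
def K(f):
    h,w=f["image"].shape[:2]; fl=h/2/np.tan(np.radians(f["vertical_fov"])/2)
    return np.array([[fl,0,f["cx"]],[0,fl,f["cy"]],[0,0,1.]])
def snap(n,tag):
    f=grab_frame(n); cv2.imwrite(f"pics/{tag}.png",f["image"][:,:,::-1]); pickle.dump(f,open(f"{tag}.pkl","wb")); return f
def load(tag): return pickle.load(open(f"{tag}.pkl","rb"))
def onplane(f,uv,z):
    p=cv2.undistortPoints(np.array(uv,float).reshape(-1,1,2),K(f),np.array(f["dist"],float)).reshape(-1,2)
    T=np.array(f["cam_to_world"]); d=np.c_[p,np.ones(len(p))]@T[:3,:3].T; o=T[:3,3]
    return o+d*((z-o[2])/d[:,2:])
def togo(p,yaw=None):
    """print rows' numbers for TCP target p (world), tool x axis yaw (rad), pointing down"""
    s=manip.state(); r=R.from_quat(s["tcp_rot"]); d=r.inv().apply(np.array(p)-s["eef_pos"])
    print("t",np.round(d/.5,4),"n rows",np.ceil(np.linalg.norm(d)/.0417))
    if yaw is not None:
        x=np.array([np.cos(yaw),np.sin(yaw),0]); z=np.array([0,0,-1.])
        t=R.from_matrix(np.c_[x,np.cross(z,x),z]); v=(r.inv()*t).as_rotvec(degrees=True)
        print("r",np.round(v/60,4),"rows",np.linalg.norm(v)/7.16)
E
python3 - <<'E'
from h import *
a=snap("top","top0")
b=snap("side","side0")
for f in(a,b): print(np.round(f["cam_to_world"],3),f["vertical_fov"],f["cx"],f["cy"],f["dist"])
s=manip.state(); print(s); print(manip.grip_point_offset)
E
```

```text
[[-2.000e-03 -9.830e-01  1.810e-01  3.140e-01]
 [-1.000e+00 -1.000e-03 -1.500e-02 -7.600e-02]
 [ 1.500e-02 -1.810e-01 -9.830e-01  1.674e+00]
 [ 0.000e+00  0.000e+00  0.000e+00  1.000e+00]] 42.64900373245455 321.9092631100755 210.99753975228717 [-0.13533013  0.          0.          0.          0.        ]
[[ 0.987 -0.086  0.135  0.412]
 [-0.16  -0.583  0.796 -1.125]
 [ 0.01  -0.808 -0.59   0.869]
 [ 0.     0.     0.     1.   ]] 46.84495846301223 323.1206320638256 205.58631949331865 [-0.05424408  0.          0.          0.          0.        ]
{'clock': 0.1, 'joint_positions': array([ 1.23490304,  0.47772744,  0.02235532,  1.55632713, -0.01149976,
        1.10927444, -0.08312476]), 'qd': array([-2.26972370e-03, -2.62858095e-03,  2.03573122e-03, -3.69021274e-03,
        5.20539168e-06, -2.66513995e-04,  8.31221275e-04]), 'effort': array([ 5.60920584e-03, -5.84084523e+01,  1.53994571e+00, -2.73311448e+01,
       -5.43151656e-02,  1.30349761e-02,  7.07536788e-05]), 'eef_pos': array([ 0.15229726, -0.65705323,  0.22178322]), 'tcp_rot': array([ 7.82883247e-01, -6.22168125e-01, -6.65766037e-04, -4.50733772e-04]), 'wrist_force': array([-0.58494798, -0.14629763,  0.4763996 ]), 'torque': array([0.05037165, 0.02703628, 0.01839268]), 'grip_width': 0.08805276547943619}
-0.0187
```

View pics/top0.png

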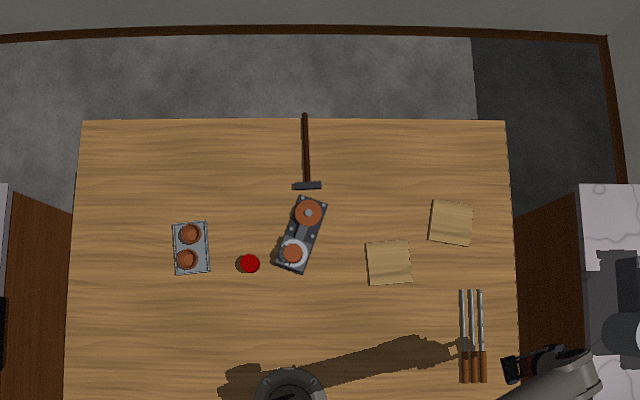

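View pics/side0.png

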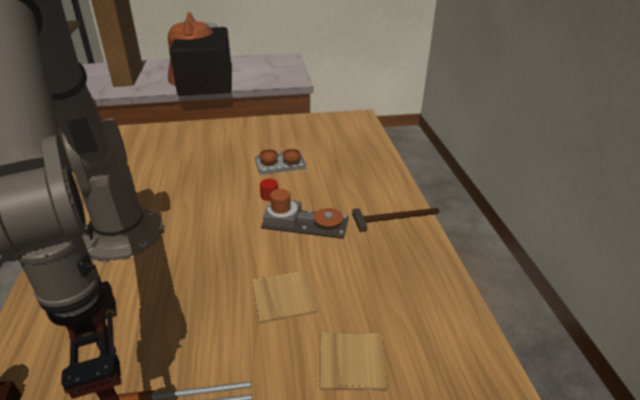

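The top view shows the cup on the jig at (292,253), the blank at (308,212), the red look-alike cup at (248,263), and the tray with bowls at (190,247). It also shows two boards, at (388,263) and (451,222). The board at (388,263) is farther left for the robot (+y is image left), so it is the one meant. The copper cup is on the dial and the red one is out. I'll confirm with an enlarged crop and measure.

Run:
```python
from h import *
f=load("top0"); im=f["image"]; hsv=cv2.cvtColor(im,cv2.COLOR_RGB2HSV)
# copper: cup and blank within jig region
m=((hsv[...,0]<12)&(hsv[...,1]>120)&(hsv[...,2]>80)).astype(np.uint8)
n,l,st,c=cv2.connectedComponentsWithStats(m)
for i in range(1,n):
    if st[i,4]>60 and 160<c[i][0]<340 and c[i][1]<290 and c[i][1]>195:
        print(st[i],np.round(c[i],1),np.round(onplane(f,[c[i]],.1),4)[0],np.round(onplane(f,[c[i]],.046),4)[0])
crop=im[190:300,160:480]; 
# dial: bright low saturation
d=((hsv[...,1]<60)&(hsv[...,2]>140)).astype(np.uint8); d[:, :270]=0; d[:,330:]=0; d[:225]=0; d[285:]=0
cs,_=cv2.findContours(d|((m>0)&(np.indices(m.shape)[0]>235)&(np.indices(m.shape)[1]>270)).astype(np.uint8),cv2.RETR_EXTERNAL,cv2.CHAIN_APPROX_NONE)
k=max(cs,key=cv2.contourArea); print("dial",cv2.minEnclosingCircle(k), onplane(f,[cv2.minEnclosingCircle(k)[0]],.05))
g=cv2.GaussianBlur(im,(3,3),0).astype(int)
for (u,v) in((388,263),(451,222)):
    # board brighter/yellower than table: print local values
    print(im[v,u],im[v,u-35],im[v+30,u])
e=cv2.resize(crop[:, :],None,fx=2.5,fy=2.5,interpolation=cv2.INTER_CUBIC); cv2.imwrite("pics/crop1.png",e[:,:,::-1])
```

```text
[295 200  27  27 485] [307.8 212.5] [ 0.5992 -0.0563  0.1   ] [ 0.609  -0.0556  0.046 ]
[181 224  20  19 231] [189.6 233.6] [0.5323 0.3121 0.1   ] [0.5397 0.3254 0.046 ]
[283 244  19  19 259] [292.3 252.7] [ 0.4735 -0.0089  0.1   ] [ 0.4789 -0.0066  0.046 ]
[177 250  16  19 210] [184.8 259.2] [0.4524 0.3239 0.1   ] [0.4572 0.3376 0.046 ]
[240 254  20  18 231] [249.1 262.5] [0.4431 0.1237 0.1   ] [0.4476 0.1305 0.046 ]
dial ((293.5, 252.5), 13.729630470275879) [[ 0.47924206 -0.01072024  0.05      ]]
[152 126  84] [130 102  66] [132 101  64]
[152 127  88] [134 103  67] [145 114  77]
```

View pics/crop1.png

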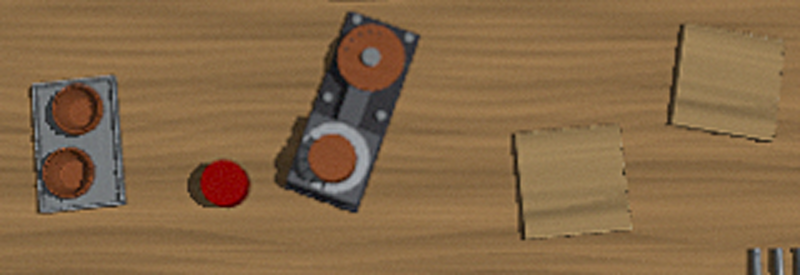

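Crop confirms: the board meant is the lower-left one, with crop corners near (514,134), (621,126), (632,229) and (524,239). The cup is the copper one on the dial at crop (332,158). Next I compute the board pose and the first move.

Run:
```python
from h import *
f=load("top0")
c=np.array([(517,134),(621,126),(632,229),(526,239)])/2.5+[160,190]
p=onplane(f,c,.012); print(np.round(p,4),p.mean(0)); print([np.linalg.norm(p[i]-p[i-1]) for i in range(4)])
e=p[0]-p[1]; print("board yaw deg",np.degrees(np.arctan2(e[1],e[0])))
togo([.474,-.009,.23],np.radians(-19.3)); togo([.474,-.009,.23],np.radians(70.7))
```

```text
[[ 0.5121 -0.2485  0.012 ]
 [ 0.5223 -0.386   0.012 ]
 [ 0.3874 -0.3966  0.012 ]
 [ 0.3754 -0.258   0.012 ]] [ 0.44930699 -0.32226393  0.012     ]
[np.float64(0.1369545927967762), np.float64(0.1379062815472753), np.float64(0.13529916534273614), np.float64(0.13911376880330828)]
board yaw deg 94.2514240121917
t [-1.1174 -0.9195 -0.0148] n rows 18.0
r [-7.000e-04  1.500e-03 -9.608e-01] rows 8.051587781677986
t [-1.1174 -0.9195 -0.0148] n rows 18.0
r [-1.9000e-03  7.0000e-04 -2.4608e+00] rows 20.621412284836545
```

```bash
python3 -m handwheel '[{"tx":-0.518,"ty":-0.73,"tz":-0.05,"rz":-0.9608,"fingers":1},{"tx":-0.518,"ty":-0.73,"tz":-0.05,"rz":-0.9608,"fingers":1},{"tx":-0.518,"ty":-0.73,"tz":-0.05,"rz":-0.9608,"fingers":1},{"tx":-0.518,"ty":-0.73,"tz":-0.05,"rz":-0.9608,"fingers":1},{"tx":-0.518,"ty":-0.73,"tz":-0.05,"rz":-0.9608,"fingers":1},{"tx":-0.518,"ty":-0.73,"tz":-0.05,"rz":-0.9608,"fingers":1},{"tx":-0.518,"ty":-0.73,"tz":-0.05,"rz":-0.9608,"fingers":1},{"tx":-0.518,"ty":-0.73,"tz":-0.05,"rz":-0.9608,"fingers":1},{"tx":-0.518,"ty":-0.73,"tz":-0.05,"rz":-0.9608,"fingers":1},{"tx":-0.518,"ty":-0.73,"tz":-0.05,"rz":-0.9608,"fingers":1}]'
python3 -c "
from h import *
print(manip.state()['joint_positions'])
togo([.474,-.009,.23],np.radians(-19.3)); togo([.474,-.009,.23],np.radians(70.7))"
```

```text
[ 1.23490304  0.47772744  0.02235532  1.55632713 -0.01149976  1.10927444
 -0.08312476]
t [-1.1174 -0.9195 -0.0148] n rows 18.0
r [-7.000e-04  1.500e-03 -9.608e-01] rows 8.051587781677986
t [-1.1174 -0.9195 -0.0148] n rows 18.0
r [-1.9000e-03  7.0000e-04 -2.4608e+00] rows 20.621412284836545validation failed for argument at $[0]...
```

The rows must carry all seven numbers.

```bash
python3 -m handwheel '[{"tx":-0.518,"ty":-0.73,"tz":-0.05,"rx":0,"ry":0,"rz":-0.96,"fingers":1},{"tx":-0.518,"ty":-0.73,"tz":-0.05,"rx":0,"ry":0,"rz":-0.96,"fingers":1},{"tx":-0.518,"ty":-0.73,"tz":-0.05,"rx":0,"ry":0,"rz":-0.96,"fingers":1},{"tx":-0.518,"ty":-0.73,"tz":-0.05,"rx":0,"ry":0,"rz":-0.96,"fingers":1},{"tx":-0.518,"ty":-0.73,"tz":-0.05,"rx":0,"ry":0,"rz":-0.96,"fingers":1},{"tx":-0.518,"ty":-0.73,"tz":-0.05,"rx":0,"ry":0,"rz":-0.96,"fingers":1},{"tx":-0.518,"ty":-0.73,"tz":-0.05,"rx":0,"ry":0,"rz":-0.96,"fingers":1},{"tx":-0.518,"ty":-0.73,"tz":-0.05,"rx":0,"ry":0,"rz":-0.96,"fingers":1},{"tx":-0.518,"ty":-0.73,"tz":-0.05,"rx":0,"ry":0,"rz":-0.96,"fingers":1},{"tx":-0.518,"ty":-0.73,"tz":-0.05,"rx":0,"ry":0,"rz":-0.96,"fingers":1}]'
python3 -c "
from h import *
print(manip.state()['joint_positions'])
togo([.474,-.009,.23],np.radians(-19.3)); togo([.474,-.009,.23],np.radians(70.7))"
```

```text
clock: 0.93
eef_pos: [0.4292, -0.3447, 0.2459]
tcp_rot: [0.986, -0.168, -0.0, -0.0]
wrist_force: [0.5, 0.2, -0.5]
grip_width: 0.0879
[ 0.84911457  0.2732459  -0.34424193  1.80990511  0.10377776  1.07636095
  0.1300411 ]
t [-0.1377 -0.6633  0.0318] n rows 9.0
r [ 0.      0.0004 -0.0004] rows 0.004375467013919373
t [-0.1377 -0.6633  0.0318] n rows 9.0
r [-2.0000e-04  3.0000e-04 -1.5004e+00] rows 12.573055554834259
```

```bash
python3 -m handwheel '[{"tx":-0.138,"ty":-0.663,"tz":0.03,"rx":0,"ry":0,"rz":0,"fingers":1},{"tx":-0.138,"ty":-0.663,"tz":0.03,"rx":0,"ry":0,"rz":0,"fingers":1},{"tx":-0.138,"ty":-0.663,"tz":0.03,"rx":0,"ry":0,"rz":0,"fingers":1},{"tx":-0.138,"ty":-0.663,"tz":0.03,"rx":0,"ry":0,"rz":0,"fingers":1},{"tx":-0.138,"ty":-0.663,"tz":0.03,"rx":0,"ry":0,"rz":0,"fingers":1},{"tx":-0.138,"ty":-0.663,"tz":0.03,"rx":0,"ry":0,"rz":0,"fingers":1},{"tx":-0.138,"ty":-0.663,"tz":0.03,"rx":0,"ry":0,"rz":0,"fingers":1},{"tx":-0.138,"ty":-0.663,"tz":0.03,"rx":0,"ry":0,"rz":0,"fingers":1},{"tx":-0.138,"ty":-0.663,"tz":0.03,"rx":0,"ry":0,"rz":0,"fingers":1},{"tx":-0.138,"ty":-0.663,"tz":0.03,"rx":0,"ry":0,"rz":0,"fingers":1}]'
python3 - <<'E'
from h import *
f=snap("wrist","w1"); print(np.round(f["cam_to_world"],3),f["dist"]); im=f["image"]; hsv=cv2.cvtColor(im,cv2.COLOR_RGB2HSV)
m=((hsv[...,0]<12)&(hsv[...,1]>120)&(hsv[...,2]>60)).astype(np.uint8)
n,l,st,c=cv2.connectedComponentsWithStats(m)
for i in range(1,n):
    if st[i,4]>300: print(st[i],np.round(c[i],1),np.round(onplane(f,[c[i]],.1),4)[0])
E
```

```text
clock: 1.77
eef_pos: [0.4732, -0.0076, 0.2308]
tcp_rot: [0.986, -0.165, -0.0, -0.0]
wrist_force: [0.5, -1.0, -0.3]
grip_width: 0.0881
[[ 0.946 -0.315 -0.08   0.495]
 [-0.325 -0.917 -0.232  0.054]
 [-0.     0.245 -0.969  0.392]
 [ 0.     0.     0.     1.   ]] [-0.02218262  0.          0.          0.          0.        ]
[ 215   21   68   71 2884] [248.2  56.5] [0.4538 0.1154 0.1   ]
[ 417  140   83   82 4743] [457.7 181. ] [ 0.588  -0.0371  0.1   ]
[ 290  162   66   65 3344] [322. 194.] [ 0.473  -0.0099  0.1   ]
```

View pics/w1.png

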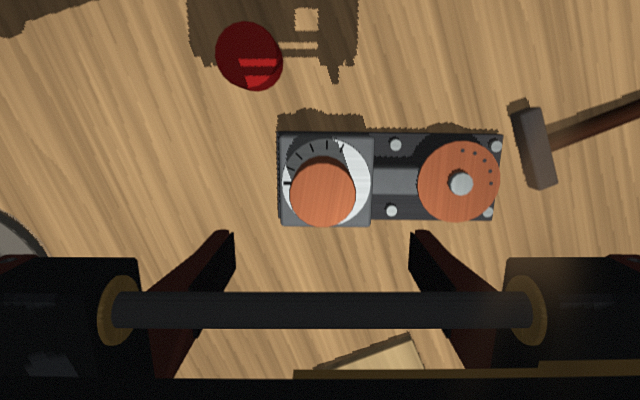

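The wrist view shows the cup top centred at (322,194), which gives (0.473,-0.010). The fingers straddle it, and the blank is at (458,181). I descend and close.

```bash
python3 -m handwheel '[{"tx":0,"ty":0.004,"tz":0.08,"rx":0,"ry":0,"rz":0,"fingers":1},{"tx":0,"ty":0.004,"tz":0.16,"rx":0,"ry":0,"rz":0,"fingers":1},{"tx":0,"ty":0.004,"tz":0.23,"rx":0,"ry":0,"rz":0,"fingers":1},{"tx":0,"ty":0.004,"tz":0.29,"rx":0,"ry":0,"rz":0,"fingers":1},{"tx":0,"ty":0.004,"tz":0.332,"rx":0,"ry":0,"rz":0,"fingers":1},{"tx":0,"ty":0.004,"tz":0.332,"rx":0,"ry":0,"rz":0,"fingers":1},{"tx":0,"ty":0.004,"tz":0.332,"rx":0,"ry":0,"rz":0,"fingers":1}]' 20
python3 -m handwheel '[{"tx":0,"ty":0,"tz":0,"rx":0,"ry":0,"rz":0,"fingers":0},{"tx":0,"ty":0,"tz":0,"rx":0,"ry":0,"rz":0,"fingers":0},{"tx":0,"ty":0,"tz":0,"rx":0,"ry":0,"rz":0,"fingers":0},{"tx":0,"ty":0,"tz":0,"rx":0,"ry":0,"rz":0,"fingers":0},{"tx":0,"ty":0,"tz":0,"rx":0,"ry":0,"rz":0,"fingers":0},{"tx":0,"ty":0,"tz":0,"rx":0,"ry":0,"rz":0,"fingers":0},{"tx":0,"ty":0,"tz":0,"rx":0,"ry":0,"rz":0,"fingers":0},{"tx":0,"ty":0,"tz":0,"rx":0,"ry":0,"rz":0,"fingers":0}]' 20
```

```text
clock: 2.4
eef_pos: [0.4718, -0.0144, 0.0643]
tcp_rot: [0.986, -0.169, -0.001, 0.001]
wrist_force: [0.2, -0.6, -0.3]
grip_width: 0.0883
clock: 3.07
eef_pos: [0.4732, -0.0128, 0.0658]
tcp_rot: [0.986, -0.168, 0.001, 0.0]
wrist_force: [-2.1, -1.7, 8.4]
grip_width: 0.0599
```

```bash
python3 -m handwheel '[{"tx":0,"ty":0,"tz":-0.01,"rx":0,"ry":0,"rz":0,"fingers":0},{"tx":0,"ty":0,"tz":-0.04,"rx":0,"ry":0,"rz":0,"fingers":0},{"tx":0,"ty":0,"tz":-0.08,"rx":0,"ry":0,"rz":0,"fingers":0},{"tx":0,"ty":0,"tz":-0.13,"rx":0,"ry":0,"rz":0,"fingers":0},{"tx":0,"ty":0,"tz":-0.18,"rx":0,"ry":0,"rz":0,"fingers":0},{"tx":0,"ty":0,"tz":-0.2,"rx":0,"ry":0,"rz":0,"fingers":0},{"tx":0,"ty":0,"tz":-0.2,"rx":0,"ry":0,"rz":0,"fingers":0}]' 25
python3 - <<'E'
from h import *
f=snap("side","s2"); e=f["image"][120:340,180:420]
cv2.imwrite("pics/s2c.png",cv2.resize(e,None,fx=2.5,fy=2.5,interpolation=cv2.INTER_CUBIC)[:,:,::-1])
togo([.449,-.322,.166])
E
```

```text
clock: 3.65
eef_pos: [0.4743, -0.0126, 0.1671]
tcp_rot: [0.986, -0.168, 0.002, -0.0]
wrist_force: [-0.2, -0.6, -1.2]
grip_width: 0.0604
t [ 0.1594  0.5993 -0.0009] n rows 8.0
```

View pics/s2c.png

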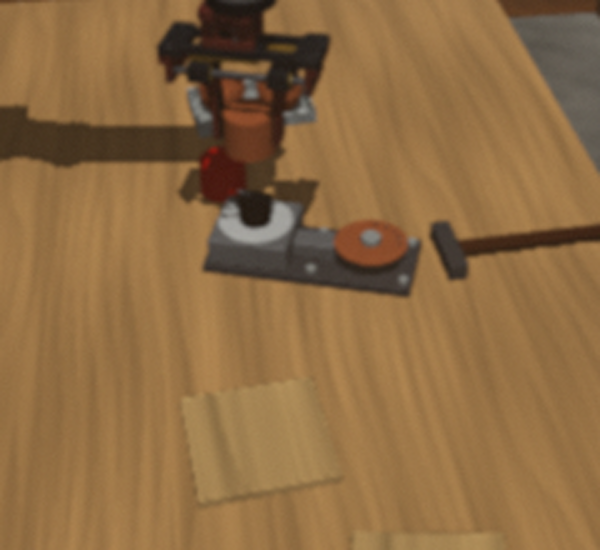

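The cup is held upright at crop (248,135) and the knob is uncovered. I carry it over to the board.

```bash
python3 -m handwheel '[{"tx":0.159,"ty":0.6,"tz":0,"rx":0,"ry":0,"rz":0,"fingers":0},{"tx":0.159,"ty":0.6,"tz":0,"rx":0,"ry":0,"rz":0,"fingers":0},{"tx":0.159,"ty":0.6,"tz":0,"rx":0,"ry":0,"rz":0,"fingers":0},{"tx":0.159,"ty":0.6,"tz":0,"rx":0,"ry":0,"rz":0,"fingers":0},{"tx":0.159,"ty":0.6,"tz":0,"rx":0,"ry":0,"rz":0,"fingers":0},{"tx":0.159,"ty":0.6,"tz":0,"rx":0,"ry":0,"rz":0,"fingers":0},{"tx":0.159,"ty":0.6,"tz":0,"rx":0,"ry":0,"rz":0,"fingers":0},{"tx":0.159,"ty":0.6,"tz":0,"rx":0,"ry":0,"rz":0,"fingers":0},{"tx":0.159,"ty":0.6,"tz":0,"rx":0,"ry":0,"rz":0,"fingers":0},{"tx":0.159,"ty":0.6,"tz":0,"rx":0,"ry":0,"rz":0,"fingers":0}]'
python3 -m handwheel '[{"tx":0,"ty":0,"tz":0.06,"rx":0,"ry":0,"rz":0,"fingers":0},{"tx":0,"ty":0,"tz":0.12,"rx":0,"ry":0,"rz":0,"fingers":0},{"tx":0,"ty":0,"tz":0.18,"rx":0,"ry":0,"rz":0,"fingers":0},{"tx":0,"ty":0,"tz":0.23,"rx":0,"ry":0,"rz":0,"fingers":0},{"tx":0,"ty":0,"tz":0.26,"rx":0,"ry":0,"rz":0,"fingers":0},{"tx":0,"ty":0,"tz":0.268,"rx":0,"ry":0,"rz":0,"fingers":0},{"tx":0,"ty":0,"tz":0.268,"rx":0,"ry":0,"rz":0,"fingers":0},{"tx":0,"ty":0,"tz":0.268,"rx":0,"ry":0,"rz":0,"fingers":0}]'
```

```text
clock: 4.53
eef_pos: [0.4468, -0.3224, 0.1627]
tcp_rot: [0.986, -0.169, -0.002, -0.001]
wrist_force: [-0.6, 1.2, -0.9]
grip_width: 0.0597
clock: 5.2
eef_pos: [0.4487, -0.3203, 0.0307]
tcp_rot: [0.986, -0.167, -0.0, -0.001]
wrist_force: [-0.0, -0.5, -1.5]
grip_width: 0.0597
```

```bash
python3 -m handwheel '[{"tx":0,"ty":0,"tz":0.002,"rx":0,"ry":0,"rz":0,"fingers":0},{"tx":0,"ty":0,"tz":0.004,"rx":0,"ry":0,"rz":0,"fingers":0},{"tx":0,"ty":0,"tz":0.006,"rx":0,"ry":0,"rz":0,"fingers":0},{"tx":0,"ty":0,"tz":0.006,"rx":0,"ry":0,"rz":0,"fingers":0},{"tx":0,"ty":0,"tz":0.006,"rx":0,"ry":0,"rz":0,"fingers":0}]'
```

```text
clock: 5.62
eef_pos: [0.4483, -0.3222, 0.0281]
tcp_rot: [0.986, -0.168, 0.0, 0.0]
wrist_force: [-0.4, 0.5, -1.7]
grip_width: 0.0597
```

```bash
python3 -m handwheel '[{"tx":0,"ty":0,"tz":0.002,"rx":0,"ry":0,"rz":0,"fingers":0},{"tx":0,"ty":0,"tz":0.003,"rx":0,"ry":0,"rz":0,"fingers":0},{"tx":0,"ty":0,"tz":0.003,"rx":0,"ry":0,"rz":0,"fingers":0}]'
```

```text
clock: 5.87
eef_pos: [0.4484, -0.3223, 0.0277]
tcp_rot: [0.986, -0.168, 0.0, 0.0]
wrist_force: [-3.7, 2.2, 13.0]
grip_width: 0.0601
```

Contact at 13 N, so I ease off, open and rise.

```bash
python3 -m handwheel '[{"tx":0,"ty":0,"tz":-0.001,"rx":0,"ry":0,"rz":0,"fingers":0},{"tx":0,"ty":0,"tz":-0.001,"rx":0,"ry":0,"rz":0,"fingers":1},{"tx":0,"ty":0,"tz":-0.001,"rx":0,"ry":0,"rz":0,"fingers":1},{"tx":0,"ty":0,"tz":-0.001,"rx":0,"ry":0,"rz":0,"fingers":1},{"tx":0,"ty":0,"tz":-0.001,"rx":0,"ry":0,"rz":0,"fingers":1},{"tx":0,"ty":0,"tz":-0.001,"rx":0,"ry":0,"rz":0,"fingers":1},{"tx":0,"ty":0,"tz":-0.001,"rx":0,"ry":0,"rz":0,"fingers":1}]'
python3 -m handwheel '[{"tx":0,"ty":0,"tz":-0.06,"rx":0,"ry":0,"rz":0,"fingers":1},{"tx":0,"ty":0,"tz":-0.13,"rx":0,"ry":0,"rz":0,"fingers":1},{"tx":0,"ty":0,"tz":-0.2,"rx":0,"ry":0,"rz":0,"fingers":1},{"tx":0,"ty":0,"tz":-0.27,"rx":0,"ry":0,"rz":0,"fingers":1},{"tx":0,"ty":0,"tz":-0.33,"rx":0,"ry":0,"rz":0,"fingers":1},{"tx":0,"ty":0,"tz":-0.34,"rx":0,"ry":0,"rz":0,"fingers":1}]'
python3 - <<'E'
from h import *
f=snap("top","t3"); f=snap("wrist","w3")
for t,p in(("w3",.062),):
    f=load(t); hsv=cv2.cvtColor(f["image"],cv2.COLOR_RGB2HSV)
    m=((hsv[...,0]<12)&(hsv[...,1]>120)&(hsv[...,2]>60)).astype(np.uint8)
    n,l,st,c=cv2.connectedComponentsWithStats(m)
    for i in range(1,n):
        if st[i,4]>300: print(t,st[i],np.round(onplane(f,[c[i]],p),4)[0])
# jig axis from the first wrist view: blank and marks; dial circle in new top view
f=load("t3"); im=f["image"]; hsv=cv2.cvtColor(im,cv2.COLOR_RGB2HSV)
m=((hsv[...,0]<12)&(hsv[...,1]>120)&(hsv[...,2]>80)).astype(np.uint8)
n,l,st,c=cv2.connectedComponentsWithStats(m)
for i in range(1,n):
    if st[i,4]>60: print(st[i],np.round(c[i],1),np.round(onplane(f,[c[i]],.046),4)[0])
d=((hsv[...,1]<60)&(hsv[...,2]>120)).astype(np.uint8); d[:,:270]=0; d[:,330:]=0; d[:225]=0; d[285:]=0
cs,_=cv2.findContours(d,cv2.RETR_EXTERNAL,cv2.CHAIN_APPROX_NONE); k=max(cs,key=cv2.contourArea)
o=cv2.minEnclosingCircle(k); print("dial",o,onplane(f,[o[0]],.05))
w=load("w3")["image"][:,:]; e=cv2.resize(im[185:305,255:475],None,fx=3,fy=3,interpolation=cv2.INTER_CUBIC)
cv2.imwrite("pics/t3c.png",e[:,:,::-1])
print(manip.state()["joint_positions"]); togo([.476,-.008,.2],np.radians(70.7))
E
```

```text
clock: 6.45
eef_pos: [0.4483, -0.3221, 0.0268]
tcp_rot: [0.986, -0.168, -0.0, -0.0]
wrist_force: [-0.0, 0.0, 0.3]
grip_width: 0.0875
clock: 6.95
eef_pos: [0.451, -0.3234, 0.2025]
tcp_rot: [0.986, -0.168, 0.004, 0.002]
wrist_force: [2.0, 0.1, 0.4]
grip_width: 0.0878
w3 [ 286  154   65   63 3213] [ 0.4493 -0.319   0.062 ]
[295 200  27  27 497] [307.9 212.5] [ 0.609  -0.0561  0.046 ]
[181 224  20  20 252] [189.8 233.5] [0.5402 0.3245 0.046 ]
[177 249  21  20 245] [186.  258.8] [0.4585 0.3338 0.046 ]
[382 253  12  16 129] [387.2 259.5] [ 0.4568 -0.3096  0.046 ]
[240 254  20  19 248] [249.3 262.5] [0.4475 0.1299 0.046 ]
dial ((292.75531005859375, 252.3297882080078), 14.012203216552734) [[ 0.47978347 -0.00835     0.05      ]]
[ 0.85141074  0.33289787 -0.41901427  1.85539433  0.16147058  0.98267781
  0.02544919]
t [-0.158  -0.6116 -0.0042] n rows 8.0
r [ 0.0035 -0.0017 -1.501 ] rows 12.578245066710544
```

View pics/t3c.png

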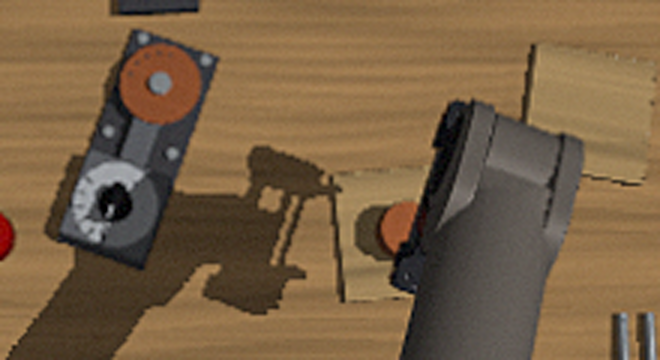

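The cup stands on the board at (0.449,-0.319), within 4 mm of centre. In the top crop the knob is at (115,203) on the dial. Next I go above the knob and turn the jaws across the bar.

```bash
python3 -m handwheel '[{"tx":-0.158,"ty":-0.612,"tz":0,"rx":0.003,"ry":-0.002,"rz":-0.95,"fingers":1},{"tx":-0.158,"ty":-0.612,"tz":0,"rx":0.003,"ry":-0.002,"rz":-0.95,"fingers":1},{"tx":-0.158,"ty":-0.612,"tz":0,"rx":0.003,"ry":-0.002,"rz":-0.95,"fingers":1},{"tx":-0.158,"ty":-0.612,"tz":0,"rx":0.003,"ry":-0.002,"rz":-0.95,"fingers":1},{"tx":-0.158,"ty":-0.612,"tz":0,"rx":0.003,"ry":-0.002,"rz":-0.95,"fingers":1},{"tx":-0.158,"ty":-0.612,"tz":0,"rx":0.003,"ry":-0.002,"rz":-0.95,"fingers":1},{"tx":-0.158,"ty":-0.612,"tz":0,"rx":0.003,"ry":-0.002,"rz":-0.95,"fingers":1},{"tx":-0.158,"ty":-0.612,"tz":0,"rx":0.003,"ry":-0.002,"rz":-0.95,"fingers":1},{"tx":-0.158,"ty":-0.612,"tz":0,"rx":0.003,"ry":-0.002,"rz":-0.95,"fingers":1},{"tx":-0.158,"ty":-0.612,"tz":0,"rx":0.003,"ry":-0.002,"rz":-0.95,"fingers":1}]'
python3 -m handwheel '[{"tx":0,"ty":0,"tz":0,"rx":0,"ry":0,"rz":-0.54,"fingers":1},{"tx":0,"ty":0,"tz":0,"rx":0,"ry":0,"rz":-0.54,"fingers":1},{"tx":0,"ty":0,"tz":0,"rx":0,"ry":0,"rz":-0.54,"fingers":1},{"tx":0,"ty":0,"tz":0,"rx":0,"ry":0,"rz":-0.54,"fingers":1},{"tx":0,"ty":0,"tz":0,"rx":0,"ry":0,"rz":-0.54,"fingers":1},{"tx":0,"ty":0,"tz":0,"rx":0,"ry":0,"rz":-0.54,"fingers":1},{"tx":0,"ty":0,"tz":0,"rx":0,"ry":0,"rz":-0.54,"fingers":1}]'
python3 - <<'E'
from h import *
f=snap("wrist","w4"); print(manip.state()["joint_positions"]); togo([.478,-.008,.2],np.radians(69.9))
E
```

```text
clock: 7.88
eef_pos: [0.4741, -0.0059, 0.1954]
tcp_rot: [0.946, 0.324, -0.002, -0.002]
wrist_force: [-0.4, -1.0, 0.6]
grip_width: 0.088
clock: 8.47
eef_pos: [0.4745, -0.0088, 0.1959]
tcp_rot: [0.821, 0.572, -0.001, -0.002]
wrist_force: [-0.1, -0.1, -0.1]
grip_width: 0.0882
[ 0.64248349  0.28916305 -0.87131819  2.00104117  0.26336855  0.97106959
  0.85792868]
t [ 0.0031  0.006  -0.0078] n rows 1.0
r [-0.0043 -0.0011 -0.0023] rows 0.04214519915981922
```

View pics/w4.png

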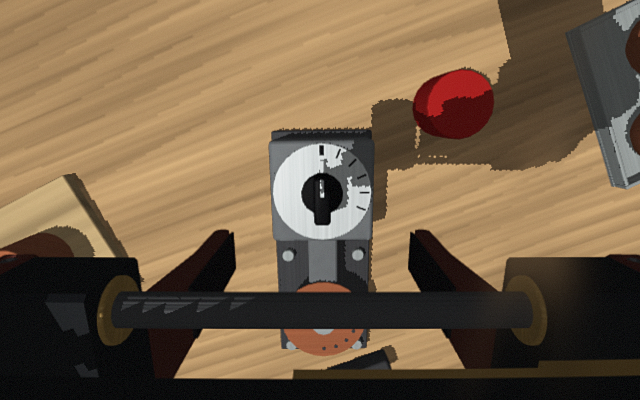

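The view shows the dial circle centred near (321.5,191), the bar along the image's vertical at x≈322, and the pointer at the wide mark (322,150).

Run:
```python
from h import *
f=load("w4"); im=f["image"]; g=im.max(2)
sub=np.zeros_like(g); sub[150:235,290:360]=1
p=onplane(f,[(321.5,191)],.05); print("dial",p)
m=((g<45)&(sub>0)).astype(np.uint8); cs,_=cv2.findContours(m,cv2.RETR_EXTERNAL,cv2.CHAIN_APPROX_NONE); k=max(cs,key=cv2.contourArea)
print(cv2.boundingRect(k))
for r in range(205,224,3):
    x=np.where(m[r])[0]; print(r,x.min(),x.max(),np.round(onplane(f,[(x.min(),r),(x.max()+1,r)],.088)[:,:2],4).tolist())
# housing edges (z=.05) left/right rows for direction
q=onplane(f,[(322,180),(322,223)],.088); d=q[1]-q[0]; print("img-vertical yaw",np.degrees(np.arctan2(d[1],d[0])))
togo([p[0,0],p[0,1],.2],np.radians(69.9))
```

```text
dial [[ 0.47502134 -0.01035598  0.05      ]]
(302, 173, 41, 52)
205 306 338 [[0.4738, -0.0233], [0.4831, 0.0018]]
208 309 336 [[0.477, -0.0219], [0.4849, -0.0006]]
211 313 331 [[0.4805, -0.0198], [0.4859, -0.0053]]
214 315 329 [[0.4834, -0.0191], [0.4877, -0.0076]]
217 315 329 [[0.4858, -0.02], [0.4901, -0.0085]]
220 315 329 [[0.4882, -0.0209], [0.4925, -0.0094]]
223 316 328 [[0.4909, -0.021], [0.4946, -0.011]]
img-vertical yaw -20.217416084823732
t [-0.0033  0.002  -0.0078] n rows 1.0
r [-0.0043 -0.0011 -0.0023] rows 0.04214519915981922
```

```bash
python3 -m handwheel '[{"tx":-0.003,"ty":0.003,"tz":0.07,"rx":-0.004,"ry":-0.001,"rz":-0.002,"fingers":0.6},{"tx":-0.003,"ty":0.003,"tz":0.14,"rx":-0.004,"ry":-0.001,"rz":-0.002,"fingers":0.6},{"tx":-0.003,"ty":0.003,"tz":0.2,"rx":-0.004,"ry":-0.001,"rz":-0.002,"fingers":0.6},{"tx":-0.003,"ty":0.003,"tz":0.25,"rx":-0.004,"ry":-0.001,"rz":-0.002,"fingers":0.6},{"tx":-0.003,"ty":0.003,"tz":0.268,"rx":-0.004,"ry":-0.001,"rz":-0.002,"fingers":0.6},{"tx":-0.003,"ty":0.003,"tz":0.268,"rx":-0.004,"ry":-0.001,"rz":-0.002,"fingers":0.6},{"tx":-0.003,"ty":0.003,"tz":0.268,"rx":-0.004,"ry":-0.001,"rz":-0.002,"fingers":0.6},{"tx":-0.003,"ty":0.003,"tz":0.268,"rx":-0.004,"ry":-0.001,"rz":-0.002,"fingers":0.6}]' 40
python3 -c "
from h import *
togo([.4755,-.010,.062],np.radians(69.8))"
```

```text
clock: 9.18
eef_pos: [0.4769, -0.0087, 0.0643]
tcp_rot: [0.819, 0.574, 0.001, 0.001]
wrist_force: [-0.4, 0.1, -1.0]
grip_width: 0.0527
t [-0.0035 -0.0017  0.0045] n rows 1.0
r [ 0.0031 -0.0012  0.0054] rows 0.053400252335900844
```

```bash
python3 -m handwheel '[{"tx":-0.002,"ty":0,"tz":0.003,"rx":0,"ry":0,"rz":0,"fingers":0.6},{"tx":-0.002,"ty":0,"tz":0.003,"rx":0,"ry":0,"rz":0,"fingers":0},{"tx":-0.002,"ty":0,"tz":0.003,"rx":0,"ry":0,"rz":0,"fingers":0},{"tx":-0.002,"ty":0,"tz":0.003,"rx":0,"ry":0,"rz":0,"fingers":0},{"tx":-0.002,"ty":0,"tz":0.003,"rx":0,"ry":0,"rz":0,"fingers":0},{"tx":-0.002,"ty":0,"tz":0.003,"rx":0,"ry":0,"rz":0,"fingers":0},{"tx":-0.002,"ty":0,"tz":0.003,"rx":0,"ry":0,"rz":0,"fingers":0},{"tx":-0.002,"ty":0,"tz":0.003,"rx":0,"ry":0,"rz":0,"fingers":0},{"tx":-0.002,"ty":0,"tz":0.003,"rx":0,"ry":0,"rz":0,"fingers":0},{"tx":-0.002,"ty":0,"tz":0.003,"rx":0,"ry":0,"rz":0,"fingers":0}]' 40
python3 -c "
from h import *
s=manip.state(); print(s['torque'],s['wrist_force']); togo([.4755,-.010,.062],np.radians(69.8))"
```

```text
clock: 10.02
eef_pos: [0.4757, -0.009, 0.0615]
tcp_rot: [0.818, 0.575, 0.001, 0.0]
wrist_force: [0.5, 3.2, -1.0]
grip_width: 0.0139
[ 0.6509928  -0.3301093   0.05611322] [ 0.49459823  3.23336395 -1.04521032]
t [-0.0021  0.0004 -0.001 ] n rows 1.0
r [ 0.0013 -0.0016  0.0069] rows 0.06008447975577757
```

Gripped at 13.9 mm. Positive rz is clockwise from above, so I turn to the first stop.

```bash
python3 -m handwheel '[{"tx":0,"ty":0,"tz":0,"rx":0,"ry":0,"rz":0.07,"fingers":0},{"tx":0,"ty":0,"tz":0,"rx":0,"ry":0,"rz":0.14,"fingers":0},{"tx":0,"ty":0,"tz":0,"rx":0,"ry":0,"rz":0.2,"fingers":0},{"tx":0,"ty":0,"tz":0,"rx":0,"ry":0,"rz":0.26,"fingers":0},{"tx":0,"ty":0,"tz":0,"rx":0,"ry":0,"rz":0.32,"fingers":0},{"tx":0,"ty":0,"tz":0,"rx":0,"ry":0,"rz":0.375,"fingers":0},{"tx":0,"ty":0,"tz":0,"rx":0,"ry":0,"rz":0.375,"fingers":0},{"tx":0,"ty":0,"tz":0,"rx":0,"ry":0,"rz":0.375,"fingers":0},{"tx":0,"ty":0,"tz":0,"rx":0,"ry":0,"rz":0.375,"fingers":0}]'
python3 -c "
from h import *
s=manip.state(); print(s['torque'],s['wrist_force'],s['joint_positions']); togo([.4755,-.010,.062],np.radians(69.8-22.5))"
```

```text
clock: 10.77
eef_pos: [0.476, -0.0086, 0.0615]
tcp_rot: [0.914, 0.405, 0.001, -0.0]
wrist_force: [0.8, 4.5, -2.5]
grip_width: 0.0139
[ 0.93723125 -0.56416203  0.09771141] [ 0.82575456  4.52073716 -2.48686081] [ 0.42275025  0.46652496 -0.64574632  2.12087713  0.44052443  0.68412612
  0.31549247]
t [-0.0028  0.0012 -0.001 ] n rows 1.0
r [ 0.0006 -0.0027  0.0087] rows 0.0764812280065505
```

```bash
python3 -m handwheel '[{"tx":0,"ty":0,"tz":0,"rx":0,"ry":0,"rz":0.07,"fingers":0},{"tx":0,"ty":0,"tz":0,"rx":0,"ry":0,"rz":0.14,"fingers":0},{"tx":0,"ty":0,"tz":0,"rx":0,"ry":0,"rz":0.2,"fingers":0},{"tx":0,"ty":0,"tz":0,"rx":0,"ry":0,"rz":0.26,"fingers":0},{"tx":0,"ty":0,"tz":0,"rx":0,"ry":0,"rz":0.32,"fingers":0},{"tx":0,"ty":0,"tz":0,"rx":0,"ry":0,"rz":0.375,"fingers":0},{"tx":0,"ty":0,"tz":0,"rx":0,"ry":0,"rz":0.375,"fingers":0},{"tx":0,"ty":0,"tz":0,"rx":0,"ry":0,"rz":0.375,"fingers":0},{"tx":0,"ty":0,"tz":0,"rx":0,"ry":0,"rz":0.375,"fingers":0}]'
python3 -c "
from h import *
s=manip.state(); print(s['torque'],s['wrist_force'],s['joint_positions']); togo([.4755,-.010,.062],np.radians(69.8-45))"
```

```text
clock: 11.52
eef_pos: [0.4764, -0.0082, 0.0615]
tcp_rot: [0.976, 0.219, 0.002, -0.001]
wrist_force: [3.2, 7.0, -4.8]
grip_width: 0.0138
[ 1.13425579 -0.76791327  0.0686241 ] [ 3.21509275  6.98763376 -4.75885408] [ 0.34739373  0.4453318  -0.55256619  2.12516081  0.37424473  0.6614907
 -0.01789266]
t [-0.003   0.0024 -0.001 ] n rows 1.0
r [-0.0006 -0.0035  0.009 ] rows 0.08118609820576608
```

```bash
python3 -m handwheel '[{"tx":0,"ty":0,"tz":0,"rx":0,"ry":0,"rz":0.06,"fingers":0},{"tx":0,"ty":0,"tz":0,"rx":0,"ry":0,"rz":0.12,"fingers":0},{"tx":0,"ty":0,"tz":0,"rx":0,"ry":0,"rz":0.18,"fingers":0},{"tx":0,"ty":0,"tz":0,"rx":0,"ry":0,"rz":0.24,"fingers":0},{"tx":0,"ty":0,"tz":0,"rx":0,"ry":0,"rz":0.29,"fingers":0},{"tx":0,"ty":0,"tz":0,"rx":0,"ry":0,"rz":0.34,"fingers":0},{"tx":0,"ty":0,"tz":0,"rx":0,"ry":0,"rz":0.377,"fingers":0},{"tx":0,"ty":0,"tz":0,"rx":0,"ry":0,"rz":0.377,"fingers":0},{"tx":0,"ty":0,"tz":0,"rx":0,"ry":0,"rz":0.377,"fingers":0},{"tx":0,"ty":0,"tz":0,"rx":0,"ry":0,"rz":0.377,"fingers":0}]'
python3 - <<'E'
from h import *
s=manip.state(); print(s['torque'],s['wrist_force'],s['grip_width']); togo([.4755,-.010,.062],np.radians(69.8-67.5))
f=snap("wrist","w5"); g=snap("side","s5"); e=cv2.resize(f["image"][100:320,170:490],None,fx=1.6,fy=1.6)
h=cv2.resize(g["image"][160:340,220:400],None,fx=1.6,fy=1.6)
H=np.zeros((e.shape[0],h.shape[1],3),np.uint8); H[:h.shape[0]]=h
cv2.imwrite("pics/end.png",np.hstack([e,H])[:,:,::-1])
E
```

```text
clock: 12.35
eef_pos: [0.4769, -0.0081, 0.0615]
tcp_rot: [1.0, 0.024, 0.002, -0.001]
wrist_force: [5.0, 5.2, -5.7]
grip_width: 0.0137
[ 1.15215526 -1.05804132  0.08482352] [ 4.99847007  5.1788536  -5.71485406] 0.01373178491982763
t [-0.0029  0.0036 -0.001 ] n rows 1.0
r [-0.002  -0.0039  0.0071] rows 0.06975316675879321
```

View pics/end.png

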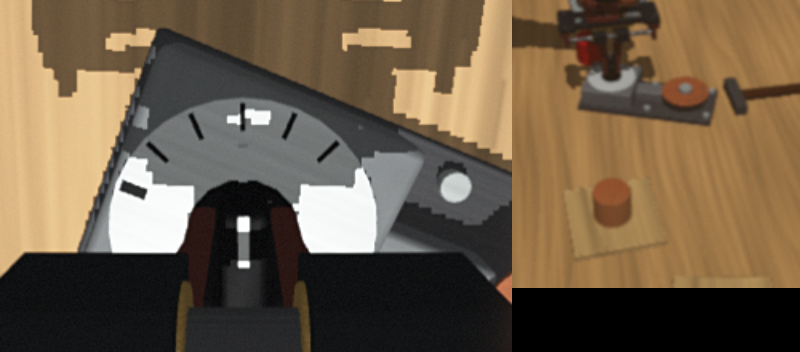

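The picture shows the knob's pointer at (243,225-265), in line with the third narrow mark at (243,117), counting (157,152), (196,126), (243,117) from the wide mark at (133,189). The cup stands mouth down on the board at (612,200). I hand in.

```bash
python3 -c "
from workcell import manip
print(manip.hand_in()); s=manip.state(); print(s['clock'],s['grip_width'],s['tcp_rot'])"
```

```text
the job is handed in; nothing more can be done
None
the job is handed in; nothing more can be done
```

I lifted the copper cup off the knob and set it mouth down on the leftmost board. I then turned the knob clockwise stop by stop to the third stop and handed in with it still gripped, at about 12.5 s on the clock. I never went near the bowls or the hammer.

**Cup:** The wrist camera put it within about 4 mm of the board's centre. The final side view shows it standing upright on the board, let go.

**Knob:** The tool turned 67.5° to within about 0.1°. The last wrist picture shows the pointer in line with the third narrow mark. The fingers read 13.7 mm on the 14 mm bar with a 40 N grip setting.

**What did not read cleanly:**
- The clicks were counted from the commanded angles and the dial marks. The wrist torque was too noisy to show them.
- The wrist force in the final pose was about 9 N, because the tool sat 1–2 mm off the knob's axis. That is well within the limits.
- Hand-in gave no verdict, so the final one-second hold is not confirmed.

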